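Nest two empty parts totes on the bench hook

TASK

Put the two empty steel parts totes away on the two-prong hook: first hang the large tote by its handle in the rear pair of dips, then hang the small tote in the front pair of dips, so that it hangs inside the large one. Let both hang straight and still, let go of them, and leave the closed instrument case where it stands.

Things in the scene. Friction and masses are not known exactly. Their poses are not given: they have to be found in the camera images.
- large_tote: Open sheet-steel tote 220 (x) x 176 (y) mm, 75 high, about 0.55 kg, with a fixed arch handle. Origin: centre of the handle's top bar, 190 above the underside, 115 above the rim; y along the bar (round, 10 thick, legs at y = +-80), z up. Pinch the black grip block at the bar's middle, 14 (x) x 36 (y) x 18 high. Stands on the bench left or right, the small tote opposite. Both ends alike.
- small_tote: Narrow tote of the same make, 48 (x) x 140 (y) mm, 50 high, about 0.22 kg. Origin: handle bar's centre, 172 above the underside, 122 above the rim; y along the bar, legs at +-63; same grip block. To pass over the hung large tote's rim (z 117) and under the prongs, bring it in from the front with its bar at z 291 to 335, then lower. The hung bars are 70 apart: open the fingers only part way.
- hook: Fixed stand, column 245 mm high; origin on the bench under it. Two round prongs (10 thick, at y = +-40, tops at z 237) point to its -x, towards the robot; gripper fits between, handle bar lies across both. V dips 12 deep, 40 wide: rear pair x = -125, front pair x = -195; upturned tips x = -222, z 245. Seated bar: centre z 232. Enter over the tips, tote body under the prongs (underside z 215).
- case: Bystander: closed grey plastic instrument case, 90 (x) x 140 (y) x 85 mm high, with a black carrying handle on its lid (top at 116). Origin at the centre of its underside. Stands beyond the totes; leave it alone.

How it is judged:
By the outcome, as a careful person would: the job done as asked, in the order asked, and still so for the second after the job is handed in, with the robot touching nothing.
It also fails if it takes over 67 s, if anything falls off the work surface, if the arm or the gripper's body presses on something with over 40 N, if the wrist force passes 120 N, or if a joint passes its speed limit or range.

ROBOT

A 7-joint arm with a two-finger parallel gripper is mounted at the origin on the work surface. World frame = base frame: x ahead of the robot, y to its left, z up, the work surface at z = 0. Lengths are in m, angles in rad, forces in N, time in s.
With the tool pointing down it reaches from about 0.425 to 0.875 m from the base axis. Payload 4.7 kg.
Tool frame: the origin (TCP) lies where the fingers leave the gripper's body, on its centre line; the fingertips stand 70 mm ahead of it and the grasp point (between the pads) lies 51 mm ahead of it; z points along the fingers, y is the line along which they close (so a half turn about z gives the same grasp; the last joint's range is limited). The gripper opens to 87 mm and grips with 3 to 60 N. Pads are 19 mm wide; open, the fingers measure 117 mm over their backs; the gripper's body (75 mm by 190 mm) begins 51 mm behind the grasp point.
Start: joints at [1.215, 0.321, -0.07, 1.45, 0.023, 1.371, -0.057], TCP at [0.235, -0.606, 0.292] pointing down, gripper open.
Joint ranges: [-2.86, 2.86], [-0.3, 2.09], [-1.38, 1.24], [0.06, 2.45], [-1.56, 4.7], [0.09, 2.05], [-2.69, 2.69]. Speed limits (rad/s): [2.57, 2.57, 3.14, 3.14, 3.14, 3.14, 3.14].

INTERFACE

Orientations are given as a rotation vector (axis times angle).
In Python, from bench import get_state, get_image, get_calibration, close_job gives the robot as it stands.
- The arm moves only by the tool send_rows, never from a script. Its argument "rows" is a list of rows, each an object of numbers: "hand": the finger opening in mm, from 0 to 87; "x", "y", "z": the shift along the world's x, y, z in mm; "roll": the turn about the world's z in degrees. A call has 1 to 10 rows; each row shifts and turns the commanded pose from where the row before left it; what a row does not reach is not made up. A row lasts 1/10 s, in which the tool goes at most 50 mm and 8.59 degrees, less where a joint would pass 70% of its speed; a pose out of reach is approached as far as the arm can. A call is refused whole if a number of a shift passes 50 or a number of a turn 8.59, either way. A call with a gripper value outside its range is refused whole. The fingers move at their own pace and stop on an object; "force" is the grip in N (left out, the last holds). Time passes only in rows, so rows that do not move let the fingers close. It gives the time, the measured TCP pose, the force, the opening and the grip force at its end, in the units of the state.
- get_state(): the state, without advancing time (a new reading comes with each control period).
- get_image(name): name is "side" or "top" or "wrist"; returns the picture (384x512x3 uint8, blue, green, red); there is no depth.
- get_calibration(name): a dict with "mtx" (3x3 intrinsics, pixels), "world_from_camera" (4x4, takes a point from camera to world coordinates). Camera axes: x right, y down, z forward; pixel columns grow to the right and rows downward; lengths in m; the calibration is good to about 2 mm. A picture is of the moment at which its call begins: read the wrist's pose just before it. get_calibration takes no time and is no camera call; for the wrist camera it gives the pose at the moment of the call.
- close_job(): hands the job in; it is judged then, once.
The state is a dict: "time": time; "joint_positions": joint angles; "qd": joint speeds; "joint_torque": joint torques, N m; "position": TCP position; "tool_rot": TCP orientation; "ft_force": force on the tool from outside, world axes, zero at the start; "torque": the same for the moment, N m; "grip_width": opening from 0.0 (shut) to 1.0 (fully open); "grip_force": force on a finger pad.
Only numpy, scipy, OpenCV 4.12 (cv2) and the standard library are available. Lean on these libraries where they do the work, as an engineer would, in place of code of your own. Each camera call takes 0.05 s, during which the arm holds its last target. There are 200 camera calls.

## Working session

There is one attempt and no reset: what is moved stays moved. The work goes in short steps, Python scripts to look and compute and a tool call to move; the robot and the scene stay as the last step left them, time stands still between calls to the robot, and variables do not carry over. Pictures are saved under pics/ and viewed, at most 10 in all, crops included, and the job is handed in when it is done.

Besides the shell and the picture viewer there is one more tool, called after "Request:" as name(argument=value, ...), one argument or row to a line, values as JSON. send_rows: Moves the arm, as the interface text tells. Its arguments: {"type":"object","properties":{"rows":{"type":"array","items":{"type":"object","properties":{"hand":{"type":"number"},"x":{"type":"number"},"y":{"type":"number"},"z":{"type":"number"},"roll":{"type":"number"}}}},"force":{"type":"number"}},"required":["rows"]}

```bash
mkdir -p pics; ls; python3 - <<'E'
from bench import *
import cv2,numpy as np
s=get_state();print(s)
for n in("side","top"):
    im=get_image(n);cv2.imwrite(f"pics/{n}0.png",im);c=get_calibration(n);print(n,np.round(c["mtx"],1),np.round(c["world_from_camera"],3))
E
```

```text
pics
{'time': 0.0, 'joint_positions': array([ 1.21511371,  0.32180862, -0.07008346,  1.45165408,  0.0225958 ,
        1.37078609, -0.05690096]), 'qd': array([ 4.72697725e-06,  5.03345888e-04,  5.34187458e-04,  6.24095851e-04,
        2.65993638e-03,  3.30770831e-04, -1.34468411e-03]), 'joint_torque': array([-1.78070845e-04, -4.91276908e+01, -4.03370289e-01, -3.12523413e+01,
       -6.38523046e-02,  4.38375771e-02,  1.84514747e-04]), 'position': array([ 0.23473037, -0.60569641,  0.29118121]), 'tool_rot': array([-3.08625327e+00, -5.77257041e-01,  6.82804939e-04]), 'ft_force': array([ 0.57671254, -1.0956611 , -0.24749844]), 'torque': array([-0.00682175, -0.04151812,  0.03757907]), 'grip_force': 0.0, 'grip_width': 0.9998993281173064}
side [[362.    0.  254.9]
 [  0.  362.  189.7]
 [  0.    0.    1. ]] [[-0.932 -0.232  0.277  0.353]
 [-0.361  0.597 -0.716  0.661]
 [ 0.001 -0.768 -0.64   0.719]
 [ 0.     0.     0.     1.   ]]
top [[494.7   0.  252.6]
 [  0.  494.7 188.1]
 [  0.    0.    1. ]] [[ 0.025 -0.996  0.083  0.517]
 [-0.999 -0.027 -0.022  0.021]
 [ 0.024 -0.082 -0.996  1.284]
 [ 0.     0.     0.     1.   ]]
```

View pics/side0.png

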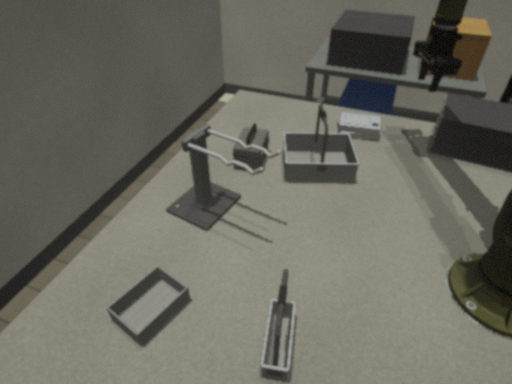

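View pics/top0.png

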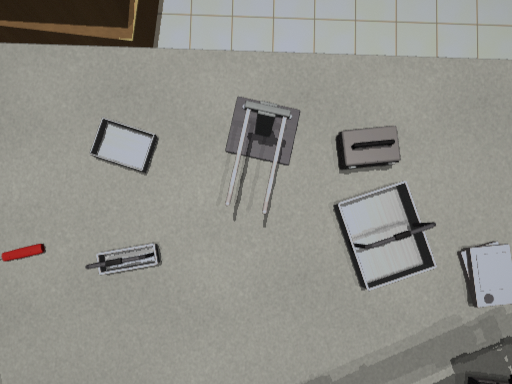

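The top view shows the large tote at right, with its bar from about (358,246) to (433,225). The small tote is at left, with its bar from (90,266) to (157,257). The hook's prongs run from (248,110) to (228,204) and from (285,118) to (265,212). I'll zoom in for precise points.

```bash
python3 - <<'E'
import cv2,numpy as np
t=cv2.imread("pics/top0.png");s=cv2.imread("pics/side0.png")
def crop(im,x,y,w,h,k):
    c=cv2.resize(im[y:y+h,x:x+w],None,fx=k,fy=k,interpolation=cv2.INTER_CUBIC)
    c=cv2.convertScaleAbs(c,alpha=1.4,beta=10)
    for i in range(0,w,10):
        cv2.line(c,(i*k,0),(i*k,5 if (x+i)%50 else 14),(0,0,255),1)
        if i%20==0: cv2.putText(c,str(x+i),(i*k,24),0,.35,(0,0,255),1)
    for i in range(0,h,10):
        cv2.line(c,(0,i*k),(5,i*k),(0,0,255),1)
        if i%20==0: cv2.putText(c,str(y+i),(6,i*k+4),0,.35,(0,0,255),1)
    return c
def put(L,name):
    A=np.zeros((600,800,3),np.uint8)
    for c,x,y in L: A[y:y+c.shape[0],x:x+c.shape[1]]=c[:600-y,:800-x]
    cv2.imwrite(name,A)
put([(crop(t,330,180,110,80,4),0,0),(crop(t,80,235,85,45,4),450,0),(crop(t,215,90,90,135,2),450,200),(crop(t,220,95,80,60,4),0,330)],"pics/zt.png")
put([(crop(s,275,90,90,95,4),0,0),(crop(s,255,260,50,120,4),380,0),(crop(s,160,120,130,50,4),0,390),(crop(s,250,260,20,20,4),700,0)],"pics/zs.png")
E
```

```text
(no output)
```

View pics/zt.png

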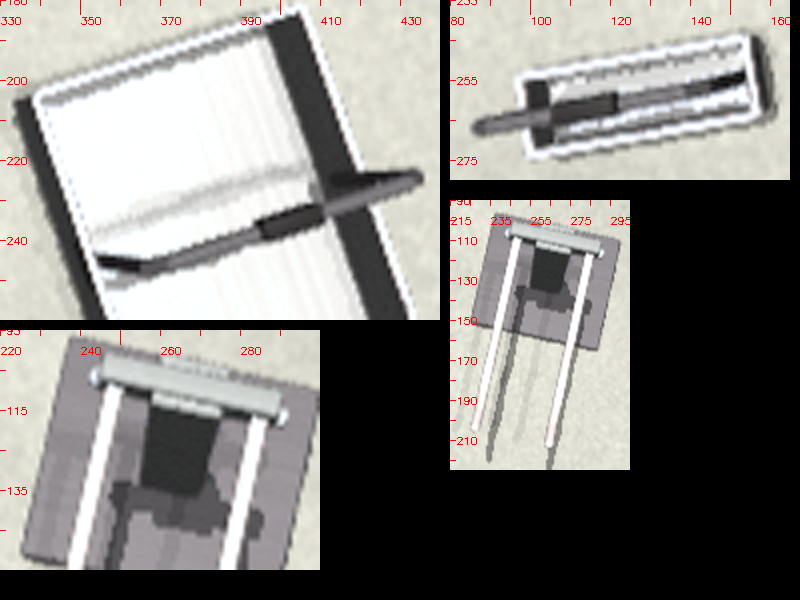

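View pics/zs.png

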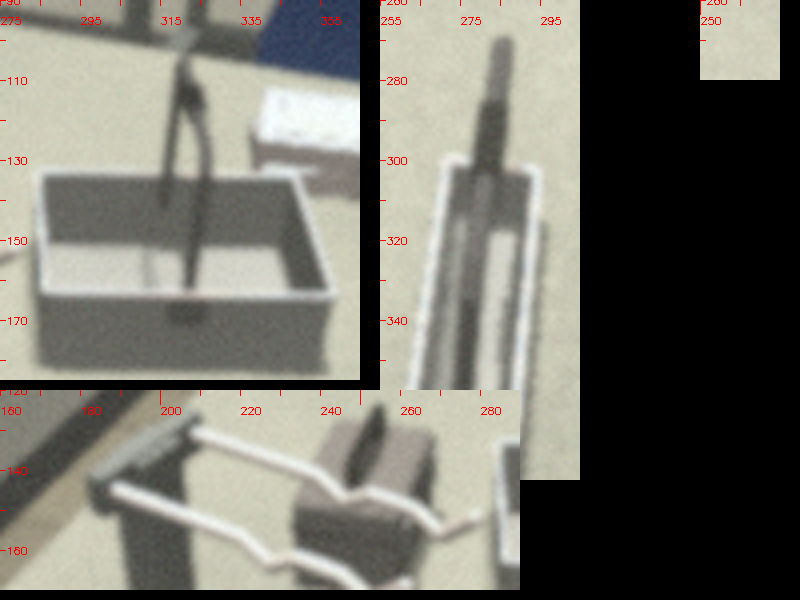

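```bash
cat > h.py <<'E'
import numpy as np
from bench import *
def ray(n,p,C=None):
    c=C or get_calibration(n);T=np.array(c["world_from_camera"])
    d=T[:3,:3]@np.linalg.solve(np.array(c["mtx"]),[p[0],p[1],1]);return T[:3,3],d/np.linalg.norm(d)
def plane(n,p,z,C=None):
    o,d=ray(n,p,C);return o+d*(z-o[2])/d[2]
def tri(r):
    A=sum(np.eye(3)-np.outer(d,d) for o,d in r);b=sum((np.eye(3)-np.outer(d,d))@o for o,d in r)
    X=np.linalg.solve(A,b);return X,[np.linalg.norm((np.eye(3)-np.outer(d,d))@(X-o)) for o,d in r]
E
python3 - <<'E'
from h import *
np.set_printoptions(precision=4,suppress=True)
for k,a,b in[("Lblk",(403,235.2),(322.5,114.2)),("Sblk",(114,261.2),(282.5,294.2)),("tipR",(264.5,211.5),(278.5,151.2)),("tipL",(227.5,204),(262,170))]:
    print(k,*tri([ray("top",a),ray("side",b)]))
P=lambda p,z:plane("top",p,z)
a,b=P((433.5,224.2),.185),P((365,246.7),.185);print("Lbar",a,b,np.linalg.norm(a-b),np.degrees(np.arctan2(*(a-b)[:2])),P((403,235.2),.195))
a,b=P((87,267),.165),P((141.7,255.7),.17);print("Sbar",a,b,np.linalg.norm(a-b),np.degrees(np.arctan2(*(a-b)[:2])),P((114,261.2),.179))
tl,tr=P((227.5,204),.243),P((264.5,211.5),.243);bl,br=P((248.5,110),.235),P((284.7,117.5),.235)
print("hook",tl,tr,np.linalg.norm(tl-tr),bl,br)
for d in(bl-tl,br-tr):print(np.degrees(np.arctan2(d[1],d[0])),np.linalg.norm(d))
d=tl-tr;print(np.degrees(np.arctan2(-d[0],d[1])))
# tote rim corners
for n,p in[("Ltl",(338,204.5)),("Ltr",(405,184))]:print(n,P(p,.075))
for p in[(97,254.5),(153,245.5),(100,273),(157,264)]:print(P(p,.05))
# side dips on top-plane: prong R at z ~.225 
for p in[(246.2,146.7),(269.5,155.8)]:print("dip",plane("side",p,.226))
c=get_calibration("wrist");print(np.array(c["world_from_camera"]))
E
```

```text
Lblk [ 0.5154 -0.3387  0.1921] [np.float64(0.003631865412947924), np.float64(0.0036318654129478306)]
Sblk [0.4397 0.2984 0.1737] [np.float64(0.0009443462447489312), np.float64(0.0009443462447490729)]
tipR [ 0.5569 -0.0284  0.2408] [np.float64(0.002270806384146272), np.float64(0.0022708063841464007)]
tipL [0.5702 0.05   0.2362] [np.float64(0.0015411450045426768), np.float64(0.0015411450045426463)]
Lbar [ 0.538  -0.4105  0.185 ] [ 0.4843 -0.2568  0.185 ] 0.1628599661907108 160.74391269235764 [ 0.5119 -0.3385  0.195 ]
Sbar [0.424  0.3594 0.165 ] [0.452  0.2385 0.17  ] 0.12417161690270521 -13.066476540380654 [0.4391 0.2968 0.179 ]
hook [0.5684 0.0493 0.243 ] [ 0.5546 -0.0289  0.243 ] 0.07945887310237218 [0.7727 0.0102 0.235 ] [ 0.7586 -0.0683  0.235 ]
-10.837814790021792 0.2081770798948201
-10.913829974435622 0.20795288031894543
-9.976192047668677
Ltl [ 0.5825 -0.2172  0.075 ]
Ltr [ 0.6376 -0.3831  0.075 ]
[0.4454 0.3714 0.05  ]
[0.4706 0.2353 0.05  ]
[0.4006 0.3618 0.05  ]
[0.4256 0.2236 0.05  ]
dip [ 0.6464 -0.039   0.226 ]
dip [ 0.5793 -0.0225  0.226 ]
[[ 0.3611 -0.895  -0.2618  0.3072]
 [-0.9325 -0.3469 -0.1005 -0.5774]
 [-0.0009  0.2804 -0.9599  0.3835]
 [ 0.      0.      0.      1.    ]]
```

The measurements agree with the given sizes. The large bar came out at 163 mm (legs 160 apart) with its block at z 0.192, and the small block is at z 0.174. The prongs are 79 mm apart and the hook yaw is about -10.6°. Large tote: (0.513,-0.337), yaw about 19°. Small tote: (0.440,0.298), yaw about 11°. Hook origin: about (0.780,-0.031). Next I move above the large tote.

Request:
send_rows(
  rows=[
    {"x":28,"y":27,"z":8,"roll":8.5,"hand":87},
    {"x":28,"y":27,"z":8,"roll":8.5},
    {"x":28,"y":27,"z":8,"roll":8.5},
    {"x":28,"y":27,"z":8,"roll":8.5},
    {"x":28,"y":27,"z":8,"roll":8.5},
    {"x":28,"y":27,"z":8,"roll":8.5},
    {"x":28,"y":27,"z":0,"roll":8.5},
    {"x":28,"y":27,"roll":8.5},
    {"x":28,"y":27,"roll":8.5},
    {"x":26,"y":24,"roll":8.5},
  ],
)

```text
schema error: expected keys hand, x, y, z, roll
```

Request:
send_rows(
  rows=[
    {"roll":2.5},
    {},
    {},
    {},
  ],
)

```text
schema error: expected keys hand, x, y, z, roll
```

```bash
python3 - <<'E'
from h import *
import cv2
from scipy.spatial.transform import Rotation as R
s=get_state();c=get_calibration("wrist");im=get_image("wrist")
M=R.from_rotvec(s["tool_rot"]).as_matrix();print(s["position"],"ylineyaw",np.degrees(np.arctan2(M[1,1],M[0,1])),s["joint_positions"])
print(c)
cv2.imwrite("pics/w1.png",im)
E
```

```text
[ 0.2347565  -0.60570314  0.29125974] ylineyaw -68.8088891885228 [ 1.21509034  0.32174997 -0.07011147  1.45157406  0.02263056  1.37083349
 -0.05691102]
{'mtx': array([[324.65985519,   0.        , 254.3323716 ],
       [  0.        , 324.65985519, 194.18561961],
       [  0.        ,   0.        ,   1.        ]]), 'world_from_camera': array([[ 3.61132718e-01, -8.95016934e-01, -2.61778241e-01,
         3.07197384e-01],
       [-9.32513993e-01, -3.46882402e-01, -1.00450246e-01,
        -5.77401363e-01],
       [-9.01593785e-04,  2.80387743e-01, -9.59886400e-01,
         3.83469970e-01],
       [ 0.00000000e+00,  0.00000000e+00,  0.00000000e+00,
         1.00000000e+00]])}
```

View pics/w1.png

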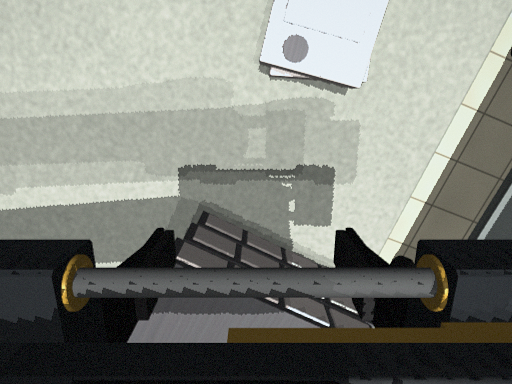

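Both calls were refused because every row needs all five keys. The wrist picture, taken from the unmoved start pose, shows the fingers at about columns 160 and 355 and the floor, but no tote. I'll resend with full rows.

Request:
send_rows(
  rows=[
    {"x":28,"y":27,"z":8,"roll":8.5,"hand":87},
    {"x":28,"y":27,"z":8,"roll":8.5,"hand":87},
    {"x":28,"y":27,"z":8,"roll":8.5,"hand":87},
    {"x":28,"y":27,"z":8,"roll":8.5,"hand":87},
    {"x":28,"y":27,"z":8,"roll":8.5,"hand":87},
    {"x":28,"y":27,"z":8,"roll":8.5,"hand":87},
    {"x":28,"y":27,"z":0,"roll":8.5,"hand":87},
    {"x":28,"y":27,"z":0,"roll":8.5,"hand":87},
    {"x":28,"y":27,"z":0,"roll":8.5,"hand":87},
    {"x":26,"y":24,"z":0,"roll":8.5,"hand":87},
  ],
)

```text
time: 1.15
position: [0.514, -0.3373, 0.3402]
tool_rot: [-1.878, -2.519, -0.0]
ft_force: [0.8, -0.0, 0.2]
grip_width: 1.001
grip_force: 0.0
```

Request:
send_rows(
  rows=[
    {"x":0,"y":0,"z":0,"roll":2.5,"hand":87},
    {"x":0,"y":0,"z":0,"roll":0,"hand":87},
    {"x":0,"y":0,"z":0,"roll":0,"hand":87},
    {"x":0,"y":0,"z":0,"roll":0,"hand":87},
  ],
)

```text
time: 1.55
position: [0.512, -0.3403, 0.3401]
tool_rot: [-1.835, -2.55, 0.001]
ft_force: [-0.1, -0.5, 0.7]
grip_width: 0.995
grip_force: 0.0
```

```bash
cat >> h.py <<'E'
from scipy.spatial.transform import Rotation as R
def tool():
    s=get_state();M=R.from_rotvec(s["tool_rot"]).as_matrix()
    print(round(s["time"],2),s["position"].round(4),"yaw",np.degrees(np.arctan2(M[1,1],M[0,1])).round(2),"down",M[:,2].round(3),"F",s["ft_force"].round(1),"q",s["joint_positions"].round(2),"grip",round(s["grip_width"]*87,1),s["grip_force"]);return s,M
def proj(C,P):
    T=np.linalg.inv(C["world_from_camera"]);p=C["mtx"]@(T[:3,:3]@P+T[:3,3]);return (p[:2]/p[2]).round(1)
E
python3 - <<'E'
from h import *
import cv2
s,M=tool();c=get_calibration("wrist");im=get_image("wrist")
p=s["position"]+M[:,2]*.051
print("grasp px",proj(c,p))
for n,a in(("Ltop",(.513,-.338,.199)),("Lend+",(.487,-.262,.19)),("Lend-",(.539,-.413,.19))):print(n,proj(c,np.array(a)))
cv2.imwrite("pics/w2.png",im)
E
```

```text
1.55 [ 0.512  -0.3403  0.3401] yaw 18.5 down [-0.001 -0.    -1.   ] F [-0.1 -0.5  0.7] q [ 0.91  0.26 -0.45  1.46  0.11  1.45  0.78] grip 86.6 0.0
grasp px [252.6 263.5]
Ltop [255.6 203.2]
Lend+ [254.9  91.9]
Lend- [256.5 288.8]
```

View pics/w2.png

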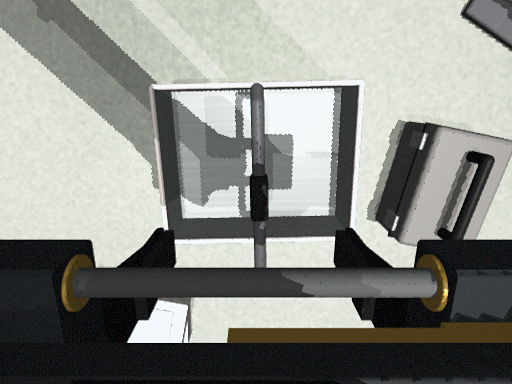

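The wrist view shows the large tote's block at (259,198), with its bar running vertically in the image up to (257,86).

```bash
python3 - <<'E'
from h import *
c=get_calibration("wrist")
for p,z in(((259,176),.199),((259,220),.199),((259,198),.199),((259,198),.19),((257,86),.187),((260,262),.19)):print(p,plane("wrist",p,z,c))
print(tri([ray("wrist",(259,198),c),ray("top",(403,235.2)),ray("side",(322.5,114.2))]))
E
```

```text
(259, 176) [ 0.50876248 -0.31716009  0.199     ]
(259, 220) [ 0.51987127 -0.34991602  0.199     ]
(259, 198) [ 0.51420631 -0.33321206  0.199     ]
(259, 198) [ 0.51520103 -0.3357788   0.19      ]
(257, 86) [ 0.48718704 -0.25752114  0.187     ]
(260, 262) [ 0.53379238 -0.38801858  0.19      ]
(array([ 0.51513499, -0.33652118,  0.19332605]), [np.float64(0.0016453480386720155), np.float64(0.004047791176159363), np.float64(0.003581867836919795)])
```

Request:
send_rows(
  rows=[
    {"x":3,"y":6,"z":-20,"roll":0,"hand":87},
    {"x":0,"y":0,"z":-25,"roll":0,"hand":87},
    {"x":0,"y":0,"z":-25,"roll":0,"hand":87},
    {"x":0,"y":0,"z":-20,"roll":0,"hand":87},
    {"x":0,"y":0,"z":-8,"roll":0,"hand":87},
    {"x":0,"y":0,"z":0,"roll":0,"hand":87},
  ],
)

```text
time: 2.2
position: [0.515, -0.3334, 0.2412]
tool_rot: [-1.832, -2.55, 0.0]
ft_force: [-0.7, -0.6, 0.3]
grip_width: 1.001
grip_force: 0.0
```

Request:
send_rows(
  rows=[
    {"x":0,"y":0,"z":0,"roll":0,"hand":40},
    {"x":0,"y":0,"z":0,"roll":0,"hand":25},
    {"x":0,"y":0,"z":0,"roll":0,"hand":0},
    {"x":0,"y":0,"z":0,"roll":0,"hand":0},
    {"x":0,"y":0,"z":0,"roll":0,"hand":0},
    {"x":0,"y":0,"z":0,"roll":0,"hand":0},
    {"x":0,"y":0,"z":0,"roll":0,"hand":0},
    {"x":0,"y":0,"z":0,"roll":0,"hand":0},
    {"x":0,"y":0,"z":0,"roll":0,"hand":0},
    {"x":0,"y":0,"z":0,"roll":0,"hand":0},
  ],
  force=40,
)

```text
time: 3.2
position: [0.5151, -0.3335, 0.2423]
tool_rot: [-1.831, -2.551, 0.003]
ft_force: [-4.4, -1.4, 2.8]
grip_width: 0.174
grip_force: 2.2
```

Request:
send_rows(
  rows=[
    {"x":0,"y":0,"z":0,"roll":0,"hand":0},
    {"x":0,"y":0,"z":0,"roll":0,"hand":0},
    {"x":0,"y":0,"z":0,"roll":0,"hand":0},
    {"x":0,"y":0,"z":0,"roll":0,"hand":0},
    {"x":0,"y":0,"z":3,"roll":0,"hand":0},
    {"x":0,"y":0,"z":5,"roll":0,"hand":0},
    {"x":0,"y":0,"z":5,"roll":0,"hand":0},
    {"x":0,"y":0,"z":5,"roll":0,"hand":0},
    {"x":0,"y":0,"z":5,"roll":0,"hand":0},
    {"x":0,"y":0,"z":5,"roll":0,"hand":0},
  ],
)

```text
time: 4.2
position: [0.516, -0.3331, 0.2709]
tool_rot: [1.831, 2.552, 0.0]
ft_force: [-0.4, 0.5, -4.3]
grip_width: 0.156
grip_force: 39.9
```

The tote is held: opening 13.6 mm, grip 40 N, load 4–5 N. Now I lift and back off.

Request:
send_rows(
  rows=[
    {"x":0,"y":0,"z":10,"roll":0,"hand":0},
    {"x":-4,"y":0,"z":15,"roll":0,"hand":0},
    {"x":-8,"y":0,"z":18,"roll":0,"hand":0},
    {"x":-10,"y":0,"z":18,"roll":0,"hand":0},
    {"x":-12,"y":2,"z":12,"roll":0,"hand":0},
    {"x":-12,"y":6,"z":7,"roll":-1,"hand":0},
    {"x":-10,"y":12,"z":0,"roll":-2,"hand":0},
    {"x":-4,"y":16,"z":0,"roll":-2,"hand":0},
    {"x":0,"y":20,"z":0,"roll":-2,"hand":0},
    {"x":0,"y":20,"z":0,"roll":-2,"hand":0},
  ],
)

```text
time: 5.2
position: [0.4549, -0.2564, 0.3511]
tool_rot: [2.029, 2.398, -0.0]
ft_force: [-0.4, 0.4, -4.6]
grip_width: 0.159
grip_force: 39.9
```

Request:
send_rows(
  rows=[
    {"x":0,"y":22,"z":0,"roll":-2,"hand":0},
    {"x":0,"y":22,"z":0,"roll":-2,"hand":0},
    {"x":0,"y":22,"z":0,"roll":-2,"hand":0},
    {"x":0,"y":22,"z":0,"roll":-2,"hand":0},
    {"x":0,"y":22,"z":0,"roll":-2,"hand":0},
    {"x":0,"y":22,"z":0,"roll":-2,"hand":0},
    {"x":0,"y":22,"z":0,"roll":-2,"hand":0},
    {"x":4,"y":22,"z":0,"roll":-2,"hand":0},
    {"x":5,"y":22,"z":0,"roll":-2,"hand":0},
    {"x":5,"y":20,"z":0,"roll":-2,"hand":0},
  ],
)

```text
time: 6.2
position: [0.4693, -0.0378, 0.351]
tool_rot: [2.412, 2.01, -0.001]
ft_force: [0.7, -0.4, -4.6]
grip_width: 0.155
grip_force: 39.9
```

Request:
send_rows(
  rows=[
    {"x":5,"y":20,"z":0,"roll":0,"hand":0},
    {"x":5,"y":18,"z":0,"roll":0,"hand":0},
    {"x":0,"y":14,"z":0,"roll":0,"hand":0},
    {"x":0,"y":7,"z":0,"roll":0,"hand":0},
    {"x":0,"y":0,"z":0,"roll":0,"hand":0},
    {"x":0,"y":0,"z":0,"roll":0,"hand":0},
  ],
)

```text
time: 6.8
position: [0.4797, 0.0188, 0.3503]
tool_rot: [2.412, 2.011, -0.001]
ft_force: [0.1, -0.6, -4.0]
grip_width: 0.155
grip_force: 39.9
```

```bash
python3 - <<'E'
from h import *
import cv2
s,M=tool();c=get_calibration("wrist");cv2.imwrite("pics/w3.png",get_image("wrist"));im=get_image("side");cv2.imwrite("pics/s3.png",im)
a=cv2.resize(im[70:270,150:400],None,fx=2,fy=2,interpolation=cv2.INTER_CUBIC)
w=cv2.imread("pics/w3.png")[:260,:]; A=np.zeros((600,800,3),np.uint8)
t=get_image("top");b=cv2.resize(t[80:290,190:340],None,fx=2,fy=2,interpolation=cv2.INTER_CUBIC)
A[:400,:500]=a;A[:420,500:800]=b;A[400:580,:384]=cv2.resize(w[:240],(384,180));cv2.imwrite("pics/c3.png",A)
E
```

```text
6.8 [0.4797 0.0188 0.3503] yaw -10.37 down [ 0.    -0.001 -1.   ] F [ 0.1 -0.6 -4. ] q [ 0.7  -0.05 -0.76  1.74 -0.04  1.44 -0.23] grip 13.5 39.92746548727155
```

View pics/c3.png

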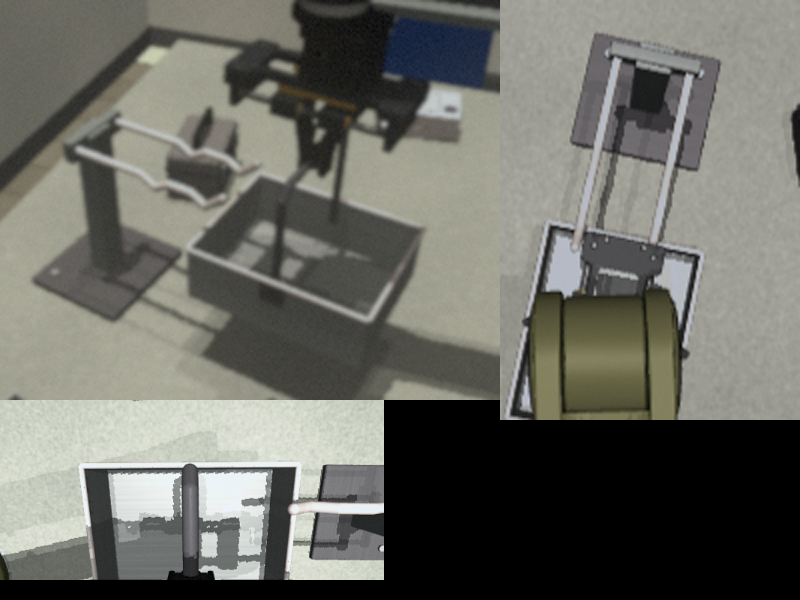

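The tote hangs level in front of the hook, with its handle square to the prongs. The side crop shows the tips at about (225,200) and (258,168). The wrist view shows the near prong at right. Now I drive in along the prong axis.

Request:
send_rows(
  rows=[
    {"x":5,"y":5,"z":0,"roll":-0.2,"hand":0},
    {"x":10,"y":0,"z":0,"roll":0,"hand":0},
    {"x":15,"y":-3,"z":0,"roll":0,"hand":0},
    {"x":18,"y":-3,"z":0,"roll":0,"hand":0},
    {"x":18,"y":-3,"z":0,"roll":0,"hand":0},
    {"x":18,"y":-4,"z":0,"roll":0,"hand":0},
    {"x":18,"y":-3,"z":0,"roll":0,"hand":0},
    {"x":18,"y":-3,"z":0,"roll":0,"hand":0},
    {"x":15,"y":-3,"z":0,"roll":0,"hand":0},
    {"x":14,"y":-3,"z":0,"roll":0,"hand":0},
  ],
)

```text
time: 7.95
position: [0.6306, -0.0007, 0.3493]
tool_rot: [-2.416, -2.007, -0.0]
ft_force: [-1.2, -1.0, -3.7]
grip_width: 0.159
grip_force: 39.9
```

Request:
send_rows(
  rows=[
    {"x":12,"y":-3,"z":0,"roll":0,"hand":0},
    {"x":10,"y":-2,"z":0,"roll":0,"hand":0},
    {"x":5,"y":-1,"z":0,"roll":0,"hand":0},
    {"x":0,"y":0,"z":0,"roll":0,"hand":0},
    {"x":0,"y":0,"z":0,"roll":0,"hand":0},
    {"x":0,"y":0,"z":0,"roll":0,"hand":0},
  ],
)

```text
time: 8.55
position: [0.6556, -0.0059, 0.3503]
tool_rot: [2.415, 2.009, -0.0]
ft_force: [-1.1, -0.1, -5.5]
grip_width: 0.157
grip_force: 40.0
```

```bash
python3 - <<'E'
from h import *
import cv2
s,M=tool();im=get_image("side");cw=get_calibration("wrist");w=get_image("wrist")
A=np.zeros((600,800,3),np.uint8)
A[:400,:600]=cv2.resize(im[80:230,165:390],(600,400),interpolation=cv2.INTER_CUBIC)
A[400:600,:400]=cv2.resize(w[:256],(400,200));cv2.imwrite("pics/c4.png",A)
E
```

```text
8.55 [ 0.6556 -0.0059  0.3503] yaw -10.49 down [ 0. -0. -1.] F [-1.1 -0.1 -5.5] q [ 0.52  0.41 -0.76  1.32  0.28  1.52 -0.4 ] grip 13.7 39.97731467708945
```

View pics/c4.png

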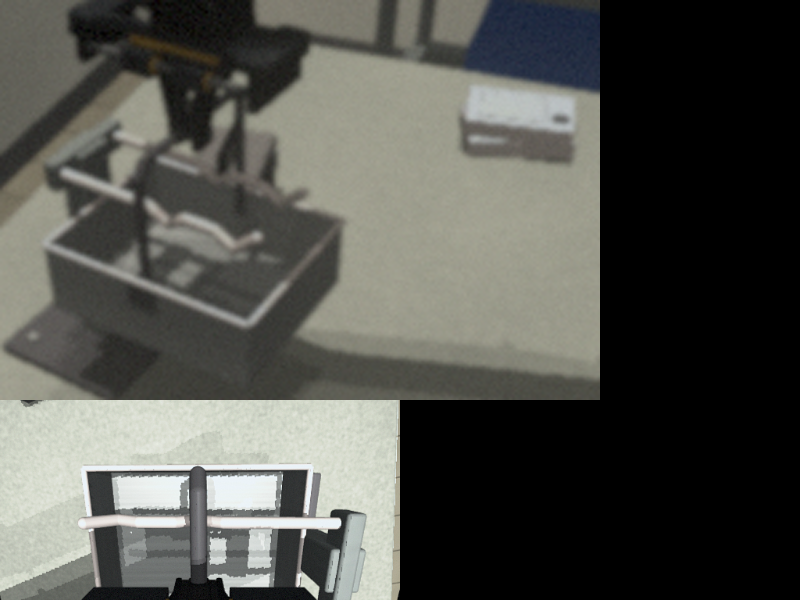

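The side view has the handle bar above the rear dip (dip at about (172,222) in the crop), with the prongs between the legs and the tote body under them. Now I lower.

Request:
send_rows(
  rows=[
    {"x":1,"y":-1,"z":-8,"roll":0,"hand":0},
    {"x":0,"y":0,"z":-12,"roll":0,"hand":0},
    {"x":0,"y":0,"z":-12,"roll":0,"hand":0},
    {"x":0,"y":0,"z":-10,"roll":0,"hand":0},
    {"x":0,"y":0,"z":-8,"roll":0,"hand":0},
    {"x":0,"y":0,"z":-5,"roll":0,"hand":0},
    {"x":0,"y":0,"z":-3,"roll":0,"hand":0},
    {"x":0,"y":0,"z":0,"roll":0,"hand":0},
    {"x":0,"y":0,"z":0,"roll":0,"hand":0},
  ],
)

```text
time: 9.55
position: [0.6569, -0.0073, 0.2919]
tool_rot: [-2.416, -2.008, 0.001]
ft_force: [-3.0, 0.7, -4.0]
grip_width: 0.154
grip_force: 40.3
```

Request:
send_rows(
  rows=[
    {"x":0,"y":0,"z":-2,"roll":0,"hand":0},
    {"x":0,"y":0,"z":-2,"roll":0,"hand":0},
    {"x":0,"y":0,"z":-2,"roll":0,"hand":0},
    {"x":0,"y":0,"z":0,"roll":0,"hand":0},
    {"x":0,"y":0,"z":0,"roll":0,"hand":0},
  ],
)

```text
time: 10.05
position: [0.6567, -0.0069, 0.2866]
tool_rot: [-2.415, -2.009, 0.001]
ft_force: [-4.9, 1.5, -1.3]
grip_width: 0.154
grip_force: 40.2
```

Request:
send_rows(
  rows=[
    {"x":-2,"y":0,"z":-1,"roll":0,"hand":0},
    {"x":0,"y":0,"z":-1,"roll":0,"hand":0},
    {"x":-1,"y":0,"z":-1,"roll":0,"hand":0},
    {"x":0,"y":0,"z":0,"roll":0,"hand":0},
    {"x":0,"y":0,"z":0,"roll":0,"hand":0},
  ],
)

```text
time: 10.55
position: [0.6545, -0.0073, 0.2834]
tool_rot: [2.415, 2.008, 0.002]
ft_force: [-0.1, -0.1, -3.9]
grip_width: 0.161
grip_force: 39.9
```

Request:
send_rows(
  rows=[
    {"x":0,"y":0,"z":-1,"roll":0,"hand":0},
    {"x":0,"y":0,"z":-1,"roll":0,"hand":0},
    {"x":0,"y":0,"z":0,"roll":0,"hand":0},
    {"x":0,"y":0,"z":0,"roll":0,"hand":0},
  ],
)

```text
time: 10.95
position: [0.6546, -0.0072, 0.283]
tool_rot: [2.414, 2.007, 0.003]
ft_force: [-1.5, 0.8, 6.3]
grip_width: 0.158
grip_force: 39.9
```

It is seated: Fz went from -4 to +6 N. Release gently.

Request:
send_rows(
  rows=[
    {"x":0,"y":0,"z":0.5,"roll":0,"hand":14},
    {"x":0,"y":0,"z":0,"roll":0,"hand":17},
    {"x":0,"y":0,"z":0,"roll":0,"hand":20},
    {"x":0,"y":0,"z":0,"roll":0,"hand":26},
    {"x":0,"y":0,"z":0,"roll":0,"hand":32},
    {"x":0,"y":0,"z":0,"roll":0,"hand":40},
    {"x":0,"y":0,"z":0,"roll":0,"hand":46},
    {"x":0,"y":0,"z":0,"roll":0,"hand":46},
  ],
)

```text
time: 11.75
position: [0.6539, -0.0071, 0.2817]
tool_rot: [2.416, 2.009, 0.0]
ft_force: [-0.2, 1.1, -0.0]
grip_width: 0.499
grip_force: 0.0
```

Request:
send_rows(
  rows=[
    {"x":0,"y":0,"z":5,"roll":0,"hand":46},
    {"x":0,"y":0,"z":10,"roll":0,"hand":46},
    {"x":0,"y":0,"z":15,"roll":0,"hand":46},
    {"x":0,"y":0,"z":20,"roll":0,"hand":46},
    {"x":0,"y":0,"z":20,"roll":0,"hand":46},
    {"x":0,"y":0,"z":20,"roll":0,"hand":46},
  ],
)

```text
time: 12.35
position: [0.654, -0.0069, 0.3743]
tool_rot: [2.415, 2.008, 0.002]
ft_force: [-0.1, -0.7, -0.5]
grip_width: 0.528
grip_force: 0.0
```

```bash
python3 - <<'E'
from h import *
import cv2
s,M=tool();im=get_image("side");cw=get_calibration("wrist");w=get_image("wrist")
print("expected bar end", proj(cw,np.array([.6553+.0147,-.0070+.0786,.232])),"expected block",proj(cw,np.array([.6550,-.0073,.241])))
A=np.zeros((600,800,3),np.uint8)
A[:400,:600]=cv2.resize(im[80:230,165:390],(600,400),interpolation=cv2.INTER_CUBIC)
A[400:600,:400]=cv2.resize(w[:256],(400,200));cv2.imwrite("pics/c5.png",A)
E
```

```text
12.35 [ 0.654  -0.0069  0.3743] yaw -10.51 down [ 0.002 -0.    -1.   ] F [-0.1 -0.7 -0.5] q [ 0.52  0.4  -0.76  1.29  0.27  1.56 -0.39] grip 45.9 0.0
expected bar end [252.6  96.6] expected block [252.4 208.9]
```

View pics/c5.png

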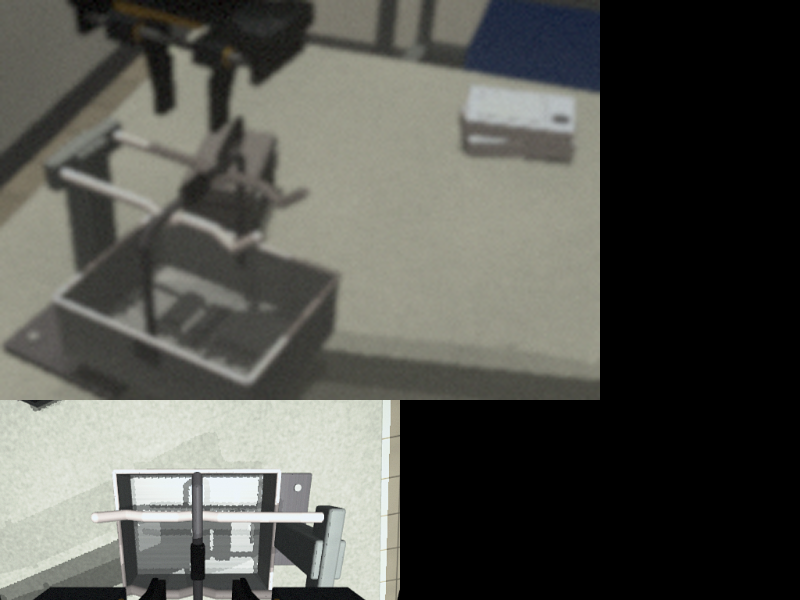

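The large tote hangs level in the rear dips: the bar is through the dip in the side crop near (165,210), and the block is at about (252,208) in the wrist view, as predicted. Next, the small tote.

Request:
send_rows(
  rows=[
    {"x":-12,"y":20,"z":0,"roll":2,"hand":46},
    {"x":-22,"y":30,"z":0,"roll":2.2,"hand":60},
    {"x":-24,"y":33,"z":0,"roll":2.2,"hand":80},
    {"x":-24,"y":34,"z":0,"roll":2.2,"hand":87},
    {"x":-24,"y":34,"z":0,"roll":2.2,"hand":87},
    {"x":-24,"y":34,"z":-4,"roll":2.2,"hand":87},
    {"x":-24,"y":34,"z":-10,"roll":2.2,"hand":87},
    {"x":-24,"y":34,"z":-10,"roll":2.2,"hand":87},
    {"x":-22,"y":32,"z":-10,"roll":2,"hand":87},
    {"x":-14,"y":20,"z":0,"roll":2,"hand":87},
  ],
)

```text
time: 13.45
position: [0.437, 0.3003, 0.337]
tool_rot: [-1.994, -2.428, 0.002]
ft_force: [-0.5, -0.5, 0.0]
grip_width: 1.001
grip_force: 0.0
```

Request:
send_rows(
  rows=[
    {"x":0,"y":0,"z":0,"roll":0,"hand":87},
    {"x":0,"y":0,"z":0,"roll":0,"hand":87},
    {"x":0,"y":0,"z":0,"roll":0,"hand":87},
  ],
)

```text
time: 13.75
position: [0.4415, 0.2964, 0.3381]
tool_rot: [2.004, 2.419, 0.0]
ft_force: [0.8, 0.2, -1.1]
grip_width: 0.998
grip_force: 0.0
```

```bash
python3 - <<'E'
from h import *
import cv2
s,M=tool();c=get_calibration("wrist");im=get_image("wrist");cv2.imwrite("pics/w6.png",im)
print("exp",proj(c,np.array([.44,.298,.181])),proj(c,np.array([.4278,.3608,.177])))
g=im.max(2)
for r in range(60,262,6):
    row=g[r,200:312];i=np.where(row<75)[0]; d=np.where(row<32)[0]
    print(r,(i.min()+200,i.max()+200,len(i)) if len(i) else None,(d.min()+200,d.max()+200,len(d)) if len(d) else None)
E
```

```text
13.75 [0.4415 0.2964 0.3381] yaw 10.71 down [ 0.001 -0.    -1.   ] F [ 0.8  0.2 -1.1] q [ 0.31  0.14 -1.03  1.65  0.12  1.42 -0.54] grip 86.8 0.0
exp [251.8 197.2] [251.2 115. ]
60 None None
66 None None
72 None None
78 None None
84 None None
90 None None
96 None None
102 None None
108 (np.int64(234), np.int64(270), 4) None
114 (np.int64(235), np.int64(270), 6) None
120 (np.int64(235), np.int64(270), 6) None
126 (np.int64(235), np.int64(270), 4) None
132 (np.int64(235), np.int64(270), 4) None
138 (np.int64(235), np.int64(270), 6) None
144 (np.int64(235), np.int64(270), 6) None
150 (np.int64(235), np.int64(270), 6) None
156 (np.int64(236), np.int64(270), 5) None
162 (np.int64(236), np.int64(270), 4) None
168 (np.int64(236), np.int64(270), 15) None
174 (np.int64(236), np.int64(270), 21) (np.int64(245), np.int64(260), 16)
180 (np.int64(236), np.int64(270), 21) (np.int64(245), np.int64(260), 16)
186 (np.int64(236), np.int64(270), 23) (np.int64(244), np.int64(260), 14)
192 (np.int64(237), np.int64(276), 21) (np.int64(245), np.int64(260), 16)
198 (np.int64(237), np.int64(270), 19) (np.int64(245), np.int64(260), 16)
204 (np.int64(237), np.int64(270), 20) (np.int64(245), np.int64(260), 16)
210 (np.int64(237), np.int64(270), 34) (np.int64(245), np.int64(260), 16)
216 (np.int64(247), np.int64(258), 12) None
222 (np.int64(248), np.int64(257), 10) None
228 (np.int64(248), np.int64(258), 11) None
234 (np.int64(248), np.int64(258), 11) None
240 (np.int64(248), np.int64(258), 5) None
246 None None
252 (np.int64(249), np.int64(258), 2) None
258 None None
```

The small tote's block is at rows 171–213, column 252.5, about 4 mm further along the bar than estimated. Its yaw is aligned. I correct, descend and grip.

Request:
send_rows(
  rows=[
    {"x":-1,"y":5,"z":-20,"roll":0,"hand":87},
    {"x":0,"y":0,"z":-25,"roll":0,"hand":87},
    {"x":0,"y":0,"z":-25,"roll":0,"hand":87},
    {"x":0,"y":0,"z":-25,"roll":0,"hand":87},
    {"x":0,"y":0,"z":-15,"roll":0,"hand":87},
    {"x":0,"y":0,"z":-5,"roll":0,"hand":70},
    {"x":0,"y":0,"z":0,"roll":0,"hand":50},
    {"x":0,"y":0,"z":0,"roll":0,"hand":30},
    {"x":0,"y":0,"z":0,"roll":0,"hand":22},
    {"x":0,"y":0,"z":0,"roll":0,"hand":18},
  ],
  force=30,
)

```text
time: 14.8
position: [0.4393, 0.3032, 0.2237]
tool_rot: [2.0, 2.421, 0.002]
ft_force: [-0.9, -0.0, 0.2]
grip_width: 0.63
grip_force: 0.0
```

Request:
send_rows(
  rows=[
    {"x":0,"y":0,"z":0,"roll":0,"hand":15},
    {"x":0,"y":0,"z":0,"roll":0,"hand":10},
    {"x":0,"y":0,"z":0,"roll":0,"hand":0},
    {"x":0,"y":0,"z":0,"roll":0,"hand":0},
    {"x":0,"y":0,"z":0,"roll":0,"hand":0},
    {"x":0,"y":0,"z":0,"roll":0,"hand":0},
    {"x":0,"y":0,"z":0,"roll":0,"hand":0},
    {"x":0,"y":0,"z":0,"roll":0,"hand":0},
  ],
)

```text
time: 15.6
position: [0.439, 0.3029, 0.2228]
tool_rot: [2.001, 2.422, 0.0]
ft_force: [0.0, 0.6, 0.2]
grip_width: 0.16
grip_force: 30.0
```

Request:
send_rows(
  rows=[
    {"x":0,"y":0,"z":0,"roll":0,"hand":0},
    {"x":0,"y":0,"z":3,"roll":0,"hand":0},
    {"x":0,"y":0,"z":5,"roll":0,"hand":0},
    {"x":0,"y":0,"z":7,"roll":0,"hand":0},
    {"x":0,"y":0,"z":10,"roll":0,"hand":0},
    {"x":0,"y":0,"z":5,"roll":0,"hand":0},
  ],
)

```text
time: 16.2
position: [0.4392, 0.3033, 0.2542]
tool_rot: [2.0, 2.422, 0.002]
ft_force: [-0.4, -0.6, -2.1]
grip_width: 0.153
grip_force: 30.0
```

Held. Now I lift to bar z of about 0.313 and stage in front of the hook.

Request:
send_rows(
  rows=[
    {"x":0,"y":0,"z":12,"roll":0,"hand":0},
    {"x":0,"y":0,"z":18,"roll":0,"hand":0},
    {"x":0,"y":0,"z":20,"roll":0,"hand":0},
    {"x":0,"y":-3,"z":20,"roll":-1,"hand":0},
    {"x":1,"y":-8,"z":18,"roll":-1,"hand":0},
    {"x":2,"y":-14,"z":14,"roll":-1.2,"hand":0},
    {"x":2,"y":-18,"z":8,"roll":-1.5,"hand":0},
    {"x":2,"y":-20,"z":0,"roll":-1.5,"hand":0},
    {"x":2,"y":-22,"z":0,"roll":-1.5,"hand":0},
    {"x":2,"y":-22,"z":0,"roll":-1.5,"hand":0},
  ],
)

```text
time: 17.2
position: [0.4497, 0.1955, 0.3637]
tool_rot: [2.188, 2.253, 0.001]
ft_force: [0.8, 0.1, -2.1]
grip_width: 0.161
grip_force: 30.0
```

Request:
send_rows(
  rows=[
    {"x":2,"y":-22,"z":0,"roll":-1.5,"hand":0},
    {"x":2,"y":-22,"z":0,"roll":-1.5,"hand":0},
    {"x":3,"y":-22,"z":0,"roll":-1.5,"hand":0},
    {"x":3,"y":-22,"z":0,"roll":-1.5,"hand":0},
    {"x":3,"y":-22,"z":0,"roll":-1.5,"hand":0},
    {"x":3,"y":-20,"z":0,"roll":-1.5,"hand":0},
    {"x":3,"y":-18,"z":0,"roll":-1.5,"hand":0},
    {"x":2,"y":-13,"z":0,"roll":-1.5,"hand":0},
    {"x":1,"y":-7,"z":0,"roll":0,"hand":0},
    {"x":0,"y":0,"z":0,"roll":0,"hand":0},
  ],
)

```text
time: 18.2
position: [0.4721, 0.027, 0.3626]
tool_rot: [-2.413, -2.011, 0.0]
ft_force: [-0.1, 0.8, -2.7]
grip_width: 0.154
grip_force: 30.0
```

Request:
send_rows(
  rows=[
    {"x":0,"y":0,"z":0,"roll":0,"hand":0},
    {"x":0,"y":0,"z":0,"roll":0,"hand":0},
    {"x":0,"y":0,"z":0,"roll":0,"hand":0},
  ],
)

```text
time: 18.5
position: [0.4718, 0.0288, 0.3629]
tool_rot: [2.41, 2.015, 0.0]
ft_force: [-0.2, 0.2, -2.5]
grip_width: 0.157
grip_force: 30.0
```

```bash
python3 - <<'E'
from h import *
import cv2
s,M=tool()
u=np.array([np.cos(np.radians(10.6)),-np.sin(np.radians(10.6))]);v=np.array([-u[1],u[0]])
d=s["position"][:2]-[.6541,-.0072];print("local x rel front dip",d@u+.070,"lateral",d@v)
c=get_calibration("wrist");im=get_image("wrist");cv2.imwrite("pics/w7.png",im)
side=get_image("side");cv2.imwrite("pics/s7.png",side)
# small tote hang check: bar line, rim edges in wrist view
print("exp bar end",proj(c,np.array([*(s["position"][:2]+v*.068),.313])),"rim ends",proj(c,np.array([*(s["position"][:2]+v*.07-u*.024),.191])),proj(c,np.array([*(s["position"][:2]+v*.07+u*.024),.191])))
A=np.zeros((600,800,3),np.uint8)
A[:400,:600]=cv2.resize(side[80:230,165:390],(600,400),interpolation=cv2.INTER_CUBIC)
A[400:600,:400]=cv2.resize(im[:256],(400,200));cv2.imwrite("pics/c7.png",A)
g=im.max(2)
for r in (150,180,210,230):print(r,[int(i) for i in np.where(np.abs(np.diff(g[r,150:360].astype(int)))>35)[0]+150])
E
```

```text
18.5 [0.4718 0.0288 0.3629] yaw -10.22 down [ 0. -0. -1.] F [-0.2  0.2 -2.5] q [ 0.66 -0.08 -0.72  1.74 -0.05  1.46 -0.24] grip 13.7 29.983520759269595
local x rel front dip -0.11577256026412514 lateral 0.0018874569210224415
exp bar end [254.  122.7] rim ends [223.6 109.1] [284.6 109.5]
150 [160, 177, 198, 219, 221, 227, 228, 232, 240, 241, 242, 243, 264, 265, 270, 275, 276, 279, 280, 286, 287, 292, 298, 324, 325]
180 [228, 265, 279, 286, 292, 296, 322, 323]
210 [229, 243, 253, 261, 264, 265, 275, 278, 279, 281, 295, 320, 321]
230 [223, 224, 241, 266, 283, 284, 310, 319, 320, 324]
```

Staged: bar z 0.312 (underside 0.140, rim 0.190), on the axis within 2 mm, and 116 mm ahead of the front dip. I drive in slowly.

Request:
send_rows(
  rows=[
    {"x":4,"y":-2,"z":0,"roll":-0.2,"hand":0},
    {"x":8,"y":-2,"z":0,"roll":0,"hand":0},
    {"x":11,"y":-2,"z":0,"roll":0,"hand":0},
    {"x":13,"y":-3,"z":0,"roll":0,"hand":0},
    {"x":14,"y":-3,"z":0,"roll":0,"hand":0},
    {"x":14,"y":-3,"z":0,"roll":0,"hand":0},
    {"x":14,"y":-3,"z":0,"roll":0,"hand":0},
    {"x":13,"y":-2,"z":0,"roll":0,"hand":0},
    {"x":11,"y":-2,"z":0,"roll":0,"hand":0},
    {"x":7,"y":-1,"z":0,"roll":0,"hand":0},
  ],
)

```text
time: 19.6
position: [0.582, 0.0043, 0.3622]
tool_rot: [-2.416, -2.007, -0.0]
ft_force: [-0.4, 0.0, -2.8]
grip_width: 0.149
grip_force: 30.0
```

Request:
send_rows(
  rows=[
    {"x":4,"y":-1,"z":0,"roll":0,"hand":0},
    {"x":0,"y":0,"z":0,"roll":0,"hand":0},
    {"x":0,"y":0,"z":0,"roll":0,"hand":0},
    {"x":0,"y":0,"z":0,"roll":0,"hand":0},
  ],
)

```text
time: 20.0
position: [0.5846, 0.0042, 0.363]
tool_rot: [2.415, 2.009, -0.0]
ft_force: [0.3, 0.3, -3.4]
grip_width: 0.157
grip_force: 30.0
```

Request:
send_rows(
  rows=[
    {"x":0,"y":0,"z":-8,"roll":0,"hand":0},
    {"x":0,"y":0,"z":-12,"roll":0,"hand":0},
    {"x":0,"y":0,"z":-14,"roll":0,"hand":0},
    {"x":0,"y":0,"z":-14,"roll":0,"hand":0},
    {"x":0,"y":0,"z":-10,"roll":0,"hand":0},
    {"x":0,"y":0,"z":-8,"roll":0,"hand":0},
    {"x":0,"y":0,"z":-5,"roll":0,"hand":0},
    {"x":0,"y":0,"z":0,"roll":0,"hand":0},
    {"x":0,"y":0,"z":0,"roll":0,"hand":0},
  ],
)

```text
time: 20.9
position: [0.5852, 0.004, 0.2922]
tool_rot: [2.415, 2.008, 0.001]
ft_force: [-0.2, -0.2, -2.8]
grip_width: 0.156
grip_force: 30.0
```

No contact so far. I continue down in small steps.

Request:
send_rows(
  rows=[
    {"x":0,"y":0,"z":-3,"roll":0,"hand":0},
    {"x":0,"y":0,"z":-2,"roll":0,"hand":0},
    {"x":0,"y":0,"z":-2,"roll":0,"hand":0},
    {"x":0,"y":0,"z":0,"roll":0,"hand":0},
    {"x":0,"y":0,"z":0,"roll":0,"hand":0},
  ],
)

```text
time: 21.4
position: [0.585, 0.0039, 0.2849]
tool_rot: [2.416, 2.008, 0.0]
ft_force: [0.8, -0.3, -1.5]
grip_width: 0.158
grip_force: 30.0
```

Request:
send_rows(
  rows=[
    {"x":0,"y":0,"z":-1,"roll":0,"hand":0},
    {"x":0,"y":0,"z":0,"roll":0,"hand":0},
    {"x":0,"y":0,"z":0,"roll":0,"hand":0},
  ],
)

```text
time: 21.7
position: [0.5853, 0.0039, 0.2842]
tool_rot: [2.415, 2.008, 0.001]
ft_force: [0.8, -0.2, 0.8]
grip_width: 0.158
grip_force: 30.0
```

Request:
send_rows(
  rows=[
    {"x":0,"y":0,"z":-1,"roll":0,"hand":0},
    {"x":0,"y":0,"z":0,"roll":0,"hand":0},
    {"x":0,"y":0,"z":-0.5,"roll":0,"hand":0},
    {"x":0,"y":0,"z":0,"roll":0,"hand":0},
  ],
)

```text
time: 22.1
position: [0.5857, 0.0039, 0.2834]
tool_rot: [2.414, 2.007, 0.003]
ft_force: [2.4, -0.5, 4.1]
grip_width: 0.159
grip_force: 30.0
```

Seated. Release, part way.

Request:
send_rows(
  rows=[
    {"x":0,"y":0,"z":0.5,"roll":0,"hand":14},
    {"x":0,"y":0,"z":0,"roll":0,"hand":17},
    {"x":0,"y":0,"z":0,"roll":0,"hand":20},
    {"x":0,"y":0,"z":0,"roll":0,"hand":25},
    {"x":0,"y":0,"z":0,"roll":0,"hand":30},
    {"x":0,"y":0,"z":0,"roll":0,"hand":36},
    {"x":0,"y":0,"z":0,"roll":0,"hand":36},
    {"x":0,"y":0,"z":0,"roll":0,"hand":36},
  ],
)

```text
time: 22.9
position: [0.5848, 0.0039, 0.2827]
tool_rot: [-2.416, -2.008, 0.0]
ft_force: [0.5, 0.2, -0.0]
grip_width: 0.405
grip_force: 0.0
```

Request:
send_rows(
  rows=[
    {"x":0,"y":0,"z":5,"roll":0,"hand":36},
    {"x":0,"y":0,"z":10,"roll":0,"hand":36},
    {"x":0,"y":0,"z":15,"roll":0,"hand":36},
    {"x":0,"y":0,"z":20,"roll":0,"hand":36},
    {"x":0,"y":0,"z":25,"roll":0,"hand":36},
    {"x":0,"y":0,"z":25,"roll":0,"hand":36},
    {"x":0,"y":0,"z":20,"roll":0,"hand":36},
    {"x":0,"y":0,"z":0,"roll":0,"hand":36},
    {"x":0,"y":0,"z":0,"roll":0,"hand":36},
    {"x":0,"y":0,"z":0,"roll":0,"hand":36},
  ],
)

```text
time: 23.9
position: [0.5846, 0.0038, 0.402]
tool_rot: [-2.415, -2.008, 0.002]
ft_force: [-0.0, -0.3, 0.2]
grip_width: 0.421
grip_force: 0.0
```

Request:
send_rows(
  rows=[
    {"x":0,"y":0,"z":0,"roll":0,"hand":36},
    {"x":0,"y":0,"z":0,"roll":0,"hand":36},
    {"x":0,"y":0,"z":0,"roll":0,"hand":36},
    {"x":0,"y":0,"z":0,"roll":0,"hand":36},
    {"x":0,"y":0,"z":0,"roll":0,"hand":36},
    {"x":0,"y":0,"z":0,"roll":0,"hand":36},
    {"x":0,"y":0,"z":0,"roll":0,"hand":36},
    {"x":0,"y":0,"z":0,"roll":0,"hand":36},
    {"x":0,"y":0,"z":0,"roll":0,"hand":36},
    {"x":0,"y":0,"z":0,"roll":0,"hand":36},
  ],
)

```text
time: 24.9
position: [0.5849, 0.0039, 0.4028]
tool_rot: [2.415, 2.009, 0.0]
ft_force: [0.1, 0.3, -0.4]
grip_width: 0.417
grip_force: 0.0
```

```bash
python3 - <<'E'
from h import *
import cv2
s,M=tool();a=get_image("side");w=get_image("wrist");t=get_image("top")
A=np.zeros((600,800,3),np.uint8)
A[:400,:520]=cv2.resize(a[80:230,165:360],(520,400),interpolation=cv2.INTER_CUBIC)
A[400:600,:400]=cv2.resize(w[:256],(400,200));A[:400,520:]=cv2.resize(t[90:290,200:340],(280,400));cv2.imwrite("pics/c8.png",A)
for n in range(4):
    b=get_image("side");print("motion",np.abs(cv2.blur(a,(3,3)).astype(int)-cv2.blur(b,(3,3)))[80:230,165:360].mean().round(2),np.abs(cv2.blur(a,(5,5)).astype(int)-cv2.blur(b,(5,5)))[80:230,165:360].max())
E
```

```text
24.9 [0.5849 0.0039 0.4028] yaw -10.51 down [ 0. -0. -1.] F [ 0.1  0.3 -0.4] q [ 0.57  0.22 -0.75  1.41  0.15  1.57 -0.35] grip 36.3 0.0
motion 0.68 3
motion 0.68 3
motion 0.69 4
motion 0.68 3
```

View pics/c8.png

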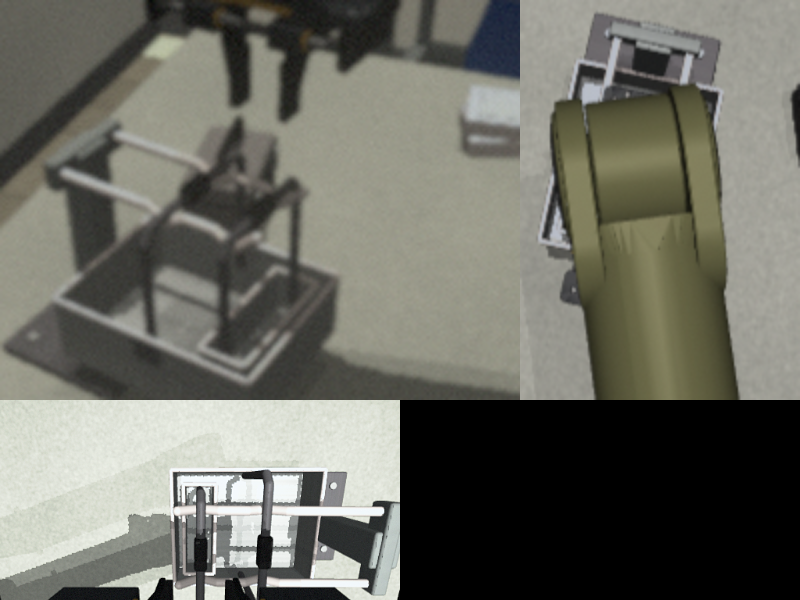

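Both totes hang level and still in their dips: the rear block is at about (264,550) and the front block at (200,550) in the wrist crop. The small tote is inside the large one, the gripper is clear above, and the case is in place.

```bash
python3 -c "
from bench import close_job
print(close_job())"
```

```text
the job is handed in; nothing more can be done
None
```

The large tote hangs in the rear dips and the small tote in the front dips inside it, both still and released with the case untouched; I handed the job in at about 25 s, and no verdict came back.

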